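# Sort the parts off a sprung case lid, then hold the lid just below its balance point

### The job

The transformer parts are lying on the lid of the wooden instrument case: put both round coils in the orange tray and the steel core bar in the blue tray. Then lift the lid by its red handle until it is past its balance point, without letting it fly wide open, and bring it back to just below that point, no more than about 15 degrees short of it. Finish still holding the lid steady there by the handle so that I can fit the stay; leave the mug, the meter and the clear cylinder alone.

Things in the scene. Friction and masses are not known exactly. Their poses are not given: they have to be found in the camera images.
- case: Fixed wooden instrument case, 180 (x) x 310 (y) x 85 mm high, walls 10 mm. Origin: centre of its underside, on the table. Its -x side is the front, which looks roughly towards the robot. A 15 mm thick wooden lid (same 180 x 310 mm outline) covers it; closed, the lid's flat top is 100 mm above the table. At the start the three parts stand on it.
- lid (a joint): Angle of the lid, rad: 0 closed (level), grows as the front edge rises, stop at 1.75. It turns about the far (+x) top edge of the case. The lid weighs 0.9 kg and has a hinge spring that helps to open it, no noticeable friction: it balances at 1.10 rad (63 degrees). Below that it falls shut by itself (about 2 N upwards at the handle lifts it from closed, less and less on the way up, about 0.5 N at 0.95 rad); above that it swings open to the stop by itself unless held.
- lid_handle (a point): Middle of the lid's red handle: a round bar 12 mm thick parallel to the case's y axis, 114 mm clear length between two dark steel arms, in front of the lid's front edge: its axis lies 45 mm out from that edge in the plane of the lid, 225 mm from the hinge line and, closed, 92.5 mm above the table. 39 mm clear space between bar and lid edge, open above and below. The frame turns with the lid; y runs along the bar.
- lid_hinge (a point): Point on the hinge line at the middle of the lid: 90 mm along the case's +x from its origin, 85 mm above the table. The hinge line is parallel to the case's y axis. In the lid's frame the handle is at x -225, z +7.5 mm from here.
- coil_a: Round coil, copper winding between two black end discs, 46 mm diameter, 40 mm high, standing upright, about 150 g. Origin: centre of its underside.
- coil_b: Second coil, the same as coil_a.
- core: Laminated steel core bar, 76 (x) x 20 (y) x 24 mm high, lying flat, about 250 g. Origin: centre of its underside.
- coil_tray: Orange open tray, fixed, 150 (x) x 130 (y) x 45 mm high, walls and floor 4 mm. For the coils. Origin: centre of its underside.
- core_tray: Blue open tray, fixed, same size as the orange one. For the steel core bar. Origin: centre of its underside.
- mug: White mug, 80 mm diameter, 90 mm high; bystander. Origin: centre of its underside.
- meter: Yellow handheld meter lying flat, 150 x 80 x 35 mm (with dial about 41); bystander. Origin: centre of its underside.
- cylinder: Clear plastic cylinder, open at the top, 60 mm diameter, 120 mm high; bystander. Origin: centre of its underside.
There are look-alikes about, which are no part of the job. What is shaped like the coil_a but pink or turquoise is not meant.

How it is judged:
On the way, in this order (a step that is already met when the one before it is completed fails the run):
1. both coils lie in the orange tray and the core bar in the blue tray, let go, and the lid is still shut (x of coil_a in the frame of coil_tray between -0.071 and 0.071 m and y of coil_a in the frame of coil_tray between -0.061 and 0.061 m and height (world z) of each of coil_a, coil_b, core below 0.04 m and x of coil_b in the frame of coil_tray between -0.071 and 0.071 m and y of coil_b in the frame of coil_tray between -0.061 and 0.061 m and x of core in the frame of core_tray between -0.071 and 0.071 m and y of core in the frame of core_tray between -0.061 and 0.061 m and contact force between the fingers and coil_a below 0.1 N and contact force between the fingers and coil_b below 0.1 N and contact force between the fingers and core below 0.1 N and value of joint lid below 0.1 rad), for 0.2 s.
2. the gripper has raised the lid past its balance point (over 1.13 rad) (value of joint lid above 1.13 rad and contact force between the fingers and lid above 0.05 N), for 0.1 s.
At the end, for the whole second after the job is handed in: Coils in the orange tray, core bar in the blue one, at rest and let go; fingers hold the lid still (under 0.06 rad/s, contact over 0.05 N, grasp point within 70 mm of the handle middle) at 0.82 to 1.085 rad, so at most 16 degrees below its 1.10 rad balance point (x of coil_a in the frame of coil_tray between -0.071 and 0.071 m and y of coil_a in the frame of coil_tray between -0.061 and 0.061 m and height (world z) of each of coil_a, coil_b, core below 0.04 m and x of coil_b in the frame of coil_tray between -0.071 and 0.071 m and y of coil_b in the frame of coil_tray between -0.061 and 0.061 m and x of core in the frame of core_tray between -0.071 and 0.071 m and y of core in the frame of core_tray between -0.061 and 0.061 m and contact force between the fingers and coil_a below 0.1 N and contact force between the fingers and coil_b below 0.1 N and contact force between the fingers and core below 0.1 N and linear speed of each of coil_a, coil_b, core below 0.05 m/s and value of joint lid between 0.82 and 1.085 rad and velocity of joint lid between -0.06 and 0.06 rad/s and contact force between the fingers and lid above 0.05 N and distance between the grasp point and lid_handle below 0.07 m); the arm keeps its last pose, push and grip.
It fails at once if the lid flies wide open (over 1.5 rad) (value of joint lid above 1.5 rad).
It fails at once if the mug is pushed (over 30 mm) (distance of mug from where it was at the start of the episode above 0.03 m).
It fails at once if the meter is pushed (over 30 mm) (distance of meter from where it was at the start of the episode above 0.03 m).
It fails at once if the cylinder is pushed (over 30 mm) (distance of cylinder from where it was at the start of the episode above 0.03 m).
It also fails if it takes over 72 s, if anything falls off the work surface, if the arm or the gripper's body presses on something with over 40 N, if the wrist force passes 120 N, or if a joint passes its speed limit or range.

### The arm

A 7-joint arm with a two-finger parallel gripper is mounted at the origin on the work surface. World frame = base frame: x ahead of the robot, y to its left, z up, the work surface at z = 0. Lengths are in m, angles in rad, forces in N, time in s.
With the tool pointing down it reaches from about 0.425 to 0.925 m from the base axis. Payload 6.8 kg.
Tool frame: the origin (TCP) lies on the centre line of the jaws, within the pads' length; the fingertips stand bot.tip_reach ahead of it and the grasp point (between the pads) lies 3 mm ahead of it (bot.tip_reach is the distance from the TCP to the fingertips, in m); z points along the fingers, y is the line along which they close (so a half turn about z gives the same grasp; the last joint's range is limited). The gripper opens to 85 mm and grips with 20 to 120 N. Pads are 22 mm wide; open, the fingers measure 114 mm over their backs; the gripper's body (76 mm by 85 mm) begins 54 mm behind the grasp point. The pads swing forward as they close: fully open they stand 13 mm farther back than shut.
Start: joints at [-1.242, 0.477, 0.022, 1.555, -0.011, 1.109, -0.083], TCP at [0.286, 0.612, 0.253] pointing down, gripper open.
Joint ranges: [-2.96, 2.96], [-0.34, 2.1], [-1.41, 1.46], [0.24, 2.44], [-1.37, 4.51], [0.17, 1.92], [-2.96, 2.96]. Speed limits (rad/s): [2.39, 2.39, 3.14, 3.14, 3.14, 3.14, 3.14].

### API

Orientations are given as a unit quaternion [w, x, y, z].
In Python, from station import bot gives the robot as it stands.
- The arm moves only by the tool jog_arm, never from a script. Its argument "deltas" is a list of rows, each a list of 7 numbers: the shift along the world's x, y, z in m, then the turn, a rotation vector about the world's x, y, z in rad, then the opening, from 0 (shut) to 1 (fully open). In form: [[x, y, z, rx, ry, rz, grip], ...]. A call has 1 to 10 rows; each row shifts and turns the commanded pose from where the row before left it; what a row does not reach is not made up. A row lasts 1/10 s, in which the tool goes at most 50 mm and 8.59 degrees, less where a joint would pass 70% of its speed; a pose out of reach is approached as far as the arm can. A call with a gripper value outside its range is refused whole. The fingers move at their own pace and stop on an object; "newtons" is the grip in N (left out, the last holds). Time passes only in rows, so rows that do not move let the fingers close. It gives the time, the measured TCP pose, the force, the opening and the grip force at its end, in the units of the state.
- bot.get_obs(): the state, without advancing time (a new reading comes with each control period).
- bot.read_camera(name): name is "scene" or "top" or "wrist"; returns a dict with "img" (480x640x3 uint8, red, green, blue), "K" (3x3 intrinsics, pixels), "eye" and "attitude" of the camera in the world. Camera axes: x right, y down, z forward; pixel columns grow to the right and rows downward; lengths in m; the calibration is good to about 2 mm. The wrist camera is an equidistant fisheye: a pixel r from the principal point sees the ray r / f radians off the axis. A picture is of the moment at which its call begins. There is no depth.
- bot.hand_in(): hands the job in; it is judged then, once.
The state is a dict: "t": time; "q": joint angles; "joint_vel": joint speeds; "joint_torque": joint torques, N m; "eef_pos": TCP position; "tool_rot": TCP orientation; "contact_force": force on the tool from outside, world axes, zero at the start; "torque": the same for the moment, N m; "gripper_width": opening from 0.0 (shut) to 1.0 (fully open); "grasp_force": force on a finger pad.
Only numpy, scipy, OpenCV 4.12 (cv2) and the standard library are available. Lean on these libraries where they do the work, as an engineer would, in place of code of your own. Each camera call takes 0.05 s, during which the arm holds its last target. There are 200 camera calls.

## Working session

There is one attempt and no reset: what is moved stays moved. The work goes in short steps, Python scripts to look and compute and a tool call to move; the robot and the scene stay as the last step left them, time stands still between calls to the robot, and variables do not carry over. Pictures are saved under pics/ and viewed, at most 10 in all, crops included, and the job is handed in when it is done.

Besides the shell and the picture viewer there is one more tool, called after ">>>" as name(argument=value, ...) on one line, values as JSON. jog_arm: Moves the arm, as the interface text tells. Its arguments: {"type":"object","properties":{"deltas":{"type":"array"},"newtons":{"type":"number"}},"required":["deltas"]}

```bash
mkdir -p pics
python3 - <<'E'
from station import bot
import cv2,numpy as np,pickle
d={}
for n in("scene","top"):
    c=bot.read_camera(n);d[n]=c
    cv2.imwrite(f"pics/{n}0.png",c["img"][:,:,::-1]);print(n,c["K"],c["eye"],c["attitude"])
pickle.dump(d,open("c0.pkl","wb"))
o=bot.get_obs();print(o,bot.tip_reach)
E
```

```text
scene [[574.69023303   0.         320.26275408]
 [  0.         574.69023303 249.30538249]
 [  0.           0.           1.        ]] [ 1.33377247 -0.03597285  1.31669294] [-0.18353377  0.71277238  0.65333966 -0.17725174]
top [[454.86221212   0.         319.53000035]
 [  0.         454.86221212 243.69864177]
 [  0.           0.           1.        ]] [0.58998431 0.00756044 0.95348711] [ 0.01404496 -0.69758748  0.71623884 -0.0132804 ]
{'t': 0.1, 'q': array([-1.2421306 ,  0.47772351,  0.02230318,  1.55634168, -0.011526  ,
        1.10932573, -0.08308868]), 'joint_vel': array([ 7.70152809e-04, -1.62194824e-03,  1.69356663e-03, -3.88692992e-03,
        8.98065079e-05,  1.96267665e-03, -3.55043088e-05]), 'joint_torque': array([ 5.01188915e-03, -5.97762072e+01,  1.61409572e+00, -2.81958783e+01,
        1.28823347e-02,  4.92037099e-03,  3.69014208e-05]), 'eef_pos': array([0.28529917, 0.61118762, 0.25242268]), 'tool_rot': array([-1.41528626e-04,  2.16624294e-01,  9.76254688e-01, -8.23673478e-04]), 'contact_force': array([ 0.49756625, -0.30282765, -0.08635963]), 'torque': array([-0.00426197, -0.0129435 , -0.02417296]), 'grasp_force': 0.0, 'gripper_width': 0.9993663854177666} 0.022
```

View pics/top0.png

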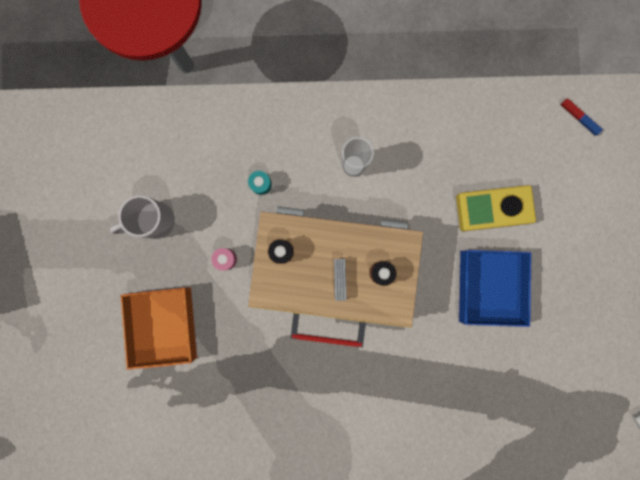

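View pics/scene0.png

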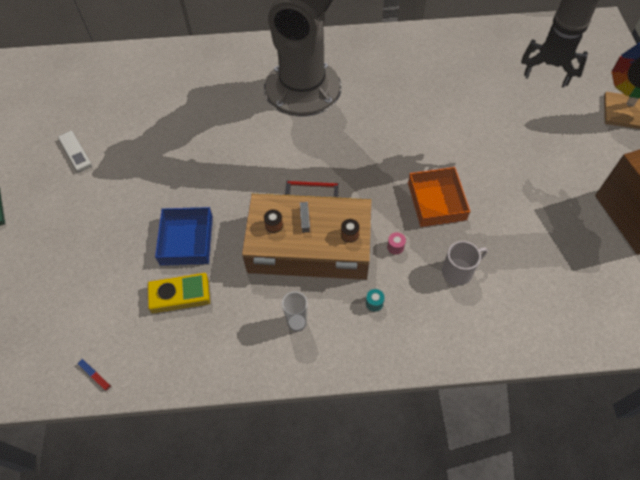

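The top view shows the lid with corners at about (262,212), (421,232), (412,326) and (249,307). The coils are at (280,251) and (384,273), the core at (340,279), and the red handle from (292,337) to (362,344). The orange tray is at (158,328), the blue tray at (495,288). The mug, cylinder, meter and the pink and turquoise look-alikes stand apart. The scene view agrees with this.

```bash
cat > h.py <<'E'
import numpy as np,cv2
from scipy.spatial.transform import Rotation as R
def rot(c): return R.from_quat(np.array(c["attitude"])[[1,2,3,0]]).as_matrix()
def plane(c,uv,z):
    uv=np.atleast_2d(uv).astype(float);K=c["K"]
    d=np.c_[(uv-K[:2,2])/K[[0,1],[0,1]],np.ones(len(uv))]@rot(c).T
    e=np.array(c["eye"]);return (e+d*((z-e[2])/d[:,2])[:,None])[:,:2]
def blobs(m,amin):
    cs,_=cv2.findContours(m.astype(np.uint8),cv2.RETR_EXTERNAL,cv2.CHAIN_APPROX_NONE)
    return sorted([k for k in cs if cv2.contourArea(k)>amin],key=cv2.contourArea,reverse=True)
E
python3 - <<'E'
from h import *;import pickle
np.set_printoptions(precision=4,suppress=True)
d=pickle.load(open("c0.pkl","rb"))
def rect(c,k,z):
    p=plane(c,k[:,0],z).astype(np.float32);r=cv2.minAreaRect(p*1000);return r
for n in("top","scene"):
    c=d[n];im=c["img"];hsv=cv2.cvtColor(im,cv2.COLOR_RGB2HSV);H,S,V=cv2.split(hsv);print("==",n)
    red=((H<6)|(H>174))&(S>130)&(V>60)
    for k in blobs(red,40)[:4]: print("red",cv2.boundingRect(k),rect(c,k,.0925))
    for k in blobs((H>=6)&(H<14)&(S>190)&(V>100),400)[:2]: print("orange",cv2.boundingRect(k),rect(c,k,.045))
    for k in blobs((H>105)&(H<130)&(S>130),400)[:2]: print("blue",cv2.boundingRect(k),rect(c,k,.045))
    wood=(H>8)&(H<20)&(S>70)&(S<185)&(V>120)
    wood=cv2.morphologyEx(wood.astype(np.uint8),cv2.MORPH_CLOSE,np.ones((5,5)))
    for k in blobs(wood,3000)[:2]:
        print("lid",cv2.boundingRect(k),rect(c,k,.1))
        m=cv2.drawContours(np.zeros_like(H),[cv2.convexHull(k)],-1,1,-1)
        for j in blobs((m>0)&(V<60),60): print("dark",cv2.boundingRect(j),rect(c,j,.14))
        for j in blobs((m>0)&(S<50)&(V>60),20): print("grey",cv2.boundingRect(j),cv2.contourArea(j),rect(c,j,.124),rect(c,j,.14)[0])
E
```

```text
== top
red (79, 0, 122, 60) ((1046.3363037109375, 345.486083984375), (234.50796508789062, 116.10845184326172), 88.43668365478516)
red (292, 334, 70, 12) ((442.03399658203125, -0.130096435546875), (130.71096801757812, 8.926738739013672), 81.12953186035156)
red (562, 99, 22, 20) ((869.1616821289062, -482.6444091796875), (43.684898376464844, 17.138534545898438), 45.92367172241211)
orange (125, 294, 32, 70) ((467.0252685546875, 365.9142761230469), (136.02752685546875, 45.646060943603516), 8.066299438476562)
blue (460, 251, 71, 75) ((528.7374877929688, -338.39990234375), (139.24942016601562, 145.89508056640625), 86.60301208496094)
lid (249, 212, 174, 115) ((574.9525146484375, -20.100021362304688), (308.8506774902344, 182.30006408691406), 81.33594512939453)
dark (269, 240, 24, 23) ((610.243408203125, 78.17192840576172), (41.18583297729492, 39.361270904541016), 88.49044036865234)
dark (372, 262, 24, 23) ((566.1282348632812, -104.73616027832031), (41.09069061279297, 39.20039367675781), 88.4903335571289)
grey (334, 259, 13, 42) 437.0 ((556.0355834960938, -26.949472427368164), (21.208694458007
[... 1350 characters left out ...]
.7538833618164), (36.161128997802734, 42.50031280517578), 84.14366912841797)
dark (265, 210, 16, 16) ((568.22314453125, -103.7345199584961), (36.61140060424805, 43.68438720703125), 87.1933364868164)
grey (300, 202, 10, 27) 172.5 ((557.7379150390625, -26.196456909179688), (19.5469913482666, 76.937744140625), 89.89070892333984) (568.1484375, -26.327604293823242)
grey (345, 222, 10, 9) 59.5 ((599.7180786132812, 81.76049041748047), (22.105884552001953, 22.972124099731445), 84.74665832519531) (609.5654296875, 80.18107604980469)
grey (268, 212, 10, 9) 57.5 ((553.5435180664062, -104.44786071777344), (22.28580093383789, 23.854263305664062), 87.34085083007812) (564.0103759765625, -103.52925872802734)
```

Both views agree to about 3 mm. I take:

| Item | Position (mm) | Yaw |
|---|---|---|
| Coil A | (610, 79) | – |
| Coil B | (566, -105) | – |
| Core | (556, -27) | 0, along world x |
| Handle | (442, 0) | case -8.8° |
| Orange tray | (468, 338) | – |
| Blue tray | (531, -342) | – |

The lid measures about 309 x 182 mm, which matches the given size.

>>> jog_arm(deltas=[[0.02, -0.03, 0, 0, 0, 0.044, 0.85], [0.02, -0.035, 0, 0, 0, 0.044, 0.85], [0.02, -0.04, 0, 0, 0, 0.044, 0.85], [0.02, -0.04, 0, 0, 0, 0.044, 0.85], [0.02, -0.04, 0, 0, 0, 0.044, 0.85], [0.025, -0.04, 0, 0, 0, 0.044, 0.85], [0.025, -0.04, 0, 0, 0, 0.044, 0.85], [0.025, -0.04, 0, 0, 0, 0.044, 0.85], [0.025, -0.04, 0, 0, 0, 0.044, 0.85], [0.025, -0.04, 0, 0, 0, 0.04, 0.85]], newtons=35)

```text
t: 1.1
eef_pos: [0.5111, 0.2248, 0.2531]
tool_rot: [-0.0, -0.001, 1.0, -0.0]
contact_force: [-0.3, 0.3, 0.4]
gripper_width: 0.85
grasp_force: 0.0
```

>>> jog_arm(deltas=[[0.025, -0.04, 0, 0, 0, 0, 0.85], [0.025, -0.04, 0, 0, 0, 0, 0.85], [0.025, -0.04, -0.01, 0, 0, 0, 0.85], [0.02, -0.02, -0.02, 0, 0, 0, 0.85], [0, 0, -0.02, 0, 0, 0, 0.85], [0, 0, 0, 0, 0, 0, 0.85], [0, 0, 0, 0, 0, 0, 0.85]])

```text
t: 1.8
eef_pos: [0.605, 0.0873, 0.2031]
tool_rot: [-0.001, -0.0, 1.0, 0.0]
contact_force: [0.1, 0.8, 0.2]
gripper_width: 0.85
grasp_force: 0.0
```

>>> jog_arm(deltas=[[0.005, -0.009, -0.007, 0, 0, 0, 0.85], [0, 0, -0.03, 0, 0, 0, 0.85], [0, 0, -0.02, 0, 0, 0, 0.85], [0, 0, -0.01, 0, 0, 0, 0.85], [0, 0, -0.01, 0, 0, 0, 0.85], [0, 0, 0, 0, 0, 0, 0.4], [0, 0, 0, 0, 0, 0, 0.4], [0, 0, 0, 0, 0, 0, 0.4], [0, 0, 0, 0, 0, 0, 0.4]])

```text
t: 2.7
eef_pos: [0.6112, 0.0778, 0.1272]
tool_rot: [0.001, 0.0, 1.0, 0.0]
contact_force: [-0.1, -0.5, 0.9]
gripper_width: 0.518
grasp_force: 35.9
```

>>> jog_arm(deltas=[[0, 0, 0.02, 0, 0, 0, 0.4], [0, 0, 0.04, 0, 0, 0, 0.4], [-0.015, 0.02, 0.02, 0, 0, 0, 0.4], [-0.028, 0.04, 0, 0, 0, 0, 0.4], [-0.028, 0.04, 0, 0, 0, 0, 0.4], [-0.028, 0.04, 0, 0, 0, 0, 0.4], [-0.028, 0.04, 0, 0, 0, 0, 0.4], [-0.028, 0.04, 0, 0, 0, 0, 0.4], [-0.024, 0.038, 0, 0, 0, 0, 0.4], [0, 0, -0.03, 0, 0, 0, 0.4]])

```text
t: 3.7
eef_pos: [0.4288, 0.3448, 0.1798]
tool_rot: [0.002, -0.005, 1.0, 0.005]
contact_force: [0.3, 0.5, -1.9]
gripper_width: 0.522
grasp_force: 36.3
```

>>> jog_arm(deltas=[[0, 0, -0.04, 0, 0, 0, 0.4], [0, 0, -0.04, 0, 0, 0, 0.4], [0, 0, -0.03, 0, 0, 0, 0.4], [0, 0, -0.02, 0, 0, 0, 0.4], [0, 0, -0.012, 0, 0, 0, 0.4], [0, 0, 0, 0, 0, 0, 0.4], [0, 0, 0, 0, 0, 0, 0.4]])

```text
t: 4.4
eef_pos: [0.4321, 0.336, 0.0351]
tool_rot: [0.0, 0.0, 1.0, 0.0]
contact_force: [0.4, 0.4, -0.8]
gripper_width: 0.52
grasp_force: 36.3
```

>>> jog_arm(deltas=[[0, 0, -0.003, 0, 0, 0, 0.4], [0, 0, 0, 0, 0, 0, 0.75], [0, 0, 0, 0, 0, 0, 0.75], [0, 0, 0, 0, 0, 0, 0.75], [0, 0, 0.03, 0, 0, 0, 0.75], [0, 0, 0.04, 0, 0, 0, 0.75], [0, 0, 0.04, 0, 0, 0, 0.75], [0, 0, 0.04, 0, 0, 0, 0.75], [0.01, -0.03, 0.02, 0, 0, 0, 0.8], [0.012, -0.045, 0, 0, 0, 0, 0.8]])

```text
t: 5.4
eef_pos: [0.455, 0.2639, 0.2053]
tool_rot: [0.003, -0.002, 1.0, 0.003]
contact_force: [1.8, -0.5, -0.5]
gripper_width: 0.804
grasp_force: 0.0
```

>>> jog_arm(deltas=[[0.012, -0.046, 0, 0, 0, 0, 0.8], [0.012, -0.046, 0, 0, 0, 0, 0.8], [0.012, -0.046, 0, 0, 0, 0, 0.8], [0.014, -0.046, 0, 0, 0, 0, 0.8], [0.014, -0.046, 0, 0, 0, 0, 0.8], [0.014, -0.046, 0, 0, 0, 0, 0.8], [0.014, -0.046, 0, 0, 0, 0, 0.8], [0.02, -0.044, 0, 0, 0, 0, 0.8], [0, 0, 0, 0, 0, 0, 0.8], [0, 0, 0, 0, 0, 0, 0.8]])

```text
t: 6.4
eef_pos: [0.5655, -0.1067, 0.2013]
tool_rot: [-0.0, 0.002, 1.0, -0.0]
contact_force: [-0.5, 0.1, -0.9]
gripper_width: 0.801
grasp_force: 0.0
```

>>> jog_arm(deltas=[[0, 0.002, -0.014, 0, 0, 0, 0.8], [0, 0, -0.03, 0, 0, 0, 0.8], [0, 0, -0.02, 0, 0, 0, 0.8], [0, 0, -0.01, 0, 0, 0, 0.8], [0, 0, 0, 0, 0, 0, 0.4], [0, 0, 0, 0, 0, 0, 0.4], [0, 0, 0, 0, 0, 0, 0.4], [0, 0, 0, 0, 0, 0, 0.4], [0, 0, 0.03, 0, 0, 0, 0.4], [0, 0, 0.04, 0, 0, 0, 0.4]])

```text
t: 7.4
eef_pos: [0.5641, -0.1031, 0.1967]
tool_rot: [-0.002, 0.0, 1.0, 0.0]
contact_force: [0.9, -0.2, -0.0]
gripper_width: 0.52
grasp_force: 36.2
```

>>> jog_arm(deltas=[[0, 0.03, 0.02, 0, 0, 0, 0.4], [-0.006, 0.045, 0.01, 0, 0, 0, 0.4], [-0.006, 0.045, 0, 0, 0, 0, 0.4], [-0.006, 0.045, 0, 0, 0, 0, 0.4], [-0.006, 0.045, 0, 0, 0, 0, 0.4], [-0.006, 0.045, 0, 0, 0, 0, 0.4], [-0.006, 0.045, 0, 0, 0, 0, 0.4], [-0.006, 0.045, 0, 0, 0, 0, 0.4], [-0.006, 0.045, 0, 0, 0, 0, 0.4], [-0.012, 0.054, 0, 0, 0, 0, 0.4]])

```text
t: 8.4
eef_pos: [0.507, 0.3365, 0.228]
tool_rot: [0.001, 0.001, 1.0, 0.0]
contact_force: [0.7, -0.1, -1.4]
gripper_width: 0.521
grasp_force: 36.2
```

>>> jog_arm(deltas=[[0, 0, 0, 0, 0, 0, 0.4], [0, 0, -0.04, 0, 0, 0, 0.4], [0, 0, -0.04, 0, 0, 0, 0.4], [0, 0, -0.04, 0, 0, 0, 0.4], [0, 0, 0, 0, 0, 0, 0.4], [0, 0, 0, 0, 0, 0, 0.4]])

```text
t: 9.0
eef_pos: [0.5069, 0.3353, 0.1079]
tool_rot: [-0.0, 0.001, 1.0, -0.0]
contact_force: [0.3, -0.4, -0.8]
gripper_width: 0.526
grasp_force: 36.4
```

>>> jog_arm(deltas=[[0, 0.002, -0.035, 0, 0, 0, 0.4], [0, 0, -0.025, 0, 0, 0, 0.4], [0, 0, -0.015, 0, 0, 0, 0.4], [0, 0, 0, 0, 0, 0, 0.4], [0, 0, 0, 0, 0, 0, 0.75], [0, 0, 0, 0, 0, 0, 0.75], [0, 0, 0, 0, 0, 0, 0.75], [0, 0, 0.03, 0, 0, 0, 0.75], [0, 0, 0.04, 0, 0, 0, 0.75], [0, 0, 0.04, 0, 0, 0, 0.75]])

```text
t: 10.0
eef_pos: [0.5065, 0.3372, 0.1439]
tool_rot: [-0.0, 0.0, 1.0, -0.0]
contact_force: [1.3, 0.4, 0.8]
gripper_width: 0.75
grasp_force: 0.0
```

>>> jog_arm(deltas=[[0, -0.03, 0.04, 0, 0, 0, 0.6], [0.006, -0.045, 0.02, 0, 0, 0, 0.5], [0.006, -0.045, 0, 0, 0, 0, 0.5], [0.006, -0.045, 0, 0, 0, 0, 0.5], [0.006, -0.045, 0, 0, 0, 0, 0.5], [0.006, -0.045, 0, 0, 0, 0, 0.5], [0.006, -0.045, 0, 0, 0, 0, 0.5], [0.006, -0.045, 0, 0, 0, 0, 0.5], [0.007, -0.02, 0, 0, 0, 0, 0.5], [0, 0, 0, 0, 0, 0, 0.5]])

```text
t: 11.0
eef_pos: [0.5562, -0.0321, 0.2033]
tool_rot: [0.001, 0.004, 1.0, -0.001]
contact_force: [0.6, -0.5, 0.8]
gripper_width: 0.5
grasp_force: 0.0
```

Run:
```python
from station import bot
import cv2
for n in("wrist","scene"):
    c=bot.read_camera(n);im=c["img"]
    if n=="scene": im=cv2.resize(im[150:320,130:490],None,fx=2,fy=2)
    cv2.imwrite(f"pics/{n}1.png",im[:,:,::-1])
print(bot.get_obs()["eef_pos"])
```

```text
[ 0.55569545 -0.02733001  0.20274544]
```

View pics/scene1.png

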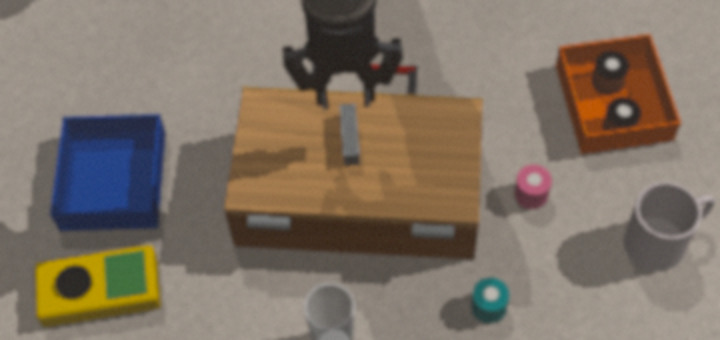

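View pics/wrist1.png

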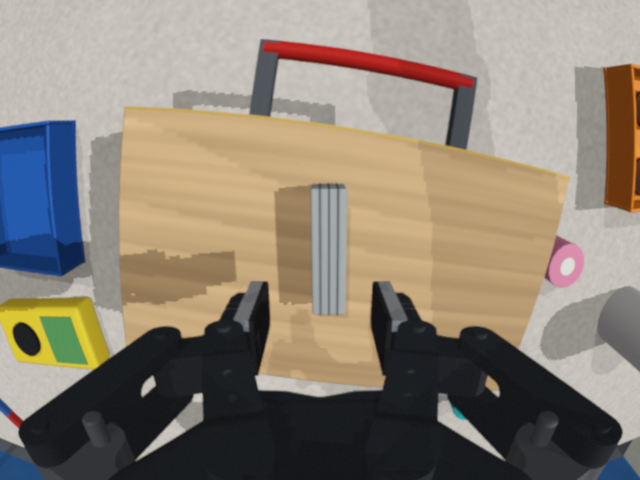

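The scene crop shows both coils upright in the orange tray, at crop positions (610,68) and (624,113). The wrist view shows the core bar at columns 312–346, parallel to the pads and between the fingers.

>>> jog_arm(deltas=[[0, 0, -0.03, 0, 0, 0, 0.5], [0, 0, -0.027, 0, 0, 0, 0.5], [0, 0, -0.012, 0, 0, 0, 0.5], [0, 0, -0.008, 0, 0, 0, 0.5], [0, 0, 0, 0, 0, 0, 0.1], [0, 0, 0, 0, 0, 0, 0.1], [0, 0, 0, 0, 0, 0, 0.1], [0, 0, 0, 0, 0, 0, 0.1], [0, 0, 0.03, 0, 0, 0, 0.1], [0, 0, 0.04, 0, 0, 0, 0.1]], newtons=50)

```text
t: 12.1
eef_pos: [0.5539, -0.0277, 0.1944]
tool_rot: [-0.002, 0.0, 1.0, -0.0]
contact_force: [0.6, -0.1, -3.1]
gripper_width: 0.223
grasp_force: 52.1
```

>>> jog_arm(deltas=[[0, -0.02, 0.03, 0, 0, 0, 0.1], [-0.004, -0.043, 0, 0, 0, 0, 0.1], [-0.004, -0.043, 0, 0, 0, 0, 0.1], [-0.004, -0.043, 0, 0, 0, 0, 0.1], [-0.004, -0.043, 0, 0, 0, 0, 0.1], [-0.004, -0.043, 0, 0, 0, 0, 0.1], [-0.004, -0.043, 0, 0, 0, 0, 0.1], [0, -0.036, 0, 0, 0, 0, 0.1], [0, 0, 0, 0, 0, 0, 0.1], [0, 0, 0, 0, 0, 0, 0.1]])

```text
t: 13.1
eef_pos: [0.5309, -0.3425, 0.225]
tool_rot: [-0.0, 0.002, 1.0, 0.0]
contact_force: [0.4, -0.0, -3.1]
gripper_width: 0.222
grasp_force: 52.2
```

>>> jog_arm(deltas=[[0, 0, -0.045, 0, 0, 0, 0.1], [0, 0, -0.045, 0, 0, 0, 0.1], [0, 0, -0.045, 0, 0, 0, 0.1], [0, 0, -0.03, 0, 0, 0, 0.1], [0, 0, -0.018, 0, 0, 0, 0.1], [0, 0, -0.009, 0, 0, 0, 0.1], [0, 0, 0, 0, 0, 0, 0.1], [0, 0, 0, 0, 0, 0, 0.5], [0, 0, 0, 0, 0, 0, 0.5], [0, 0, 0, 0, 0, 0, 0.5]])

```text
t: 14.1
eef_pos: [0.5327, -0.3421, 0.035]
tool_rot: [0.001, 0.0, 1.0, -0.001]
contact_force: [0.9, -0.1, -0.6]
gripper_width: 0.5
grasp_force: 0.0
```

>>> jog_arm(deltas=[[0, 0, 0.03, 0, 0, 0, 0.5], [0, 0, 0.045, 0, 0, 0, 0.5], [0, 0, 0.045, 0, 0, 0, 0.5], [0, 0, 0.045, 0, 0, -0.1, 0.5], [-0.01, 0.04, 0, 0, 0, -0.14, 0.5], [-0.01, 0.04, 0, 0, 0, -0.14, 0.5], [-0.01, 0.04, 0, 0, 0, -0.14, 0.5], [-0.01, 0.04, 0, 0, 0, -0.14, 0.5], [-0.01, 0.04, 0, 0, 0, -0.14, 0.5], [-0.01, 0.04, 0, 0, 0, -0.14, 0.5]])

```text
t: 15.1
eef_pos: [0.4718, -0.1015, 0.1991]
tool_rot: [0.001, 0.453, 0.891, 0.001]
contact_force: [0.1, 0.6, 0.8]
gripper_width: 0.501
grasp_force: 0.0
```

>>> jog_arm(deltas=[[-0.01, 0.04, 0, 0, 0, -0.14, 0.4], [-0.01, 0.04, 0, 0, 0, -0.14, 0.4], [-0.01, 0.02, 0, 0, 0, -0.14, 0.4], [0, 0, 0, 0, 0, -0.14, 0.4], [0, 0, 0, 0, 0, -0.14, 0.4], [0, 0, 0, 0, 0, -0.084, 0.4], [0, 0, 0, 0, 0, 0, 0.4], [0, 0, 0, 0, 0, 0, 0.4]])

```text
t: 15.9
eef_pos: [0.4442, -0.0092, 0.1988]
tool_rot: [0.0, 0.75, 0.662, 0.001]
contact_force: [0.3, 0.4, 0.3]
gripper_width: 0.399
grasp_force: 0.0
```

Run:
```python
from station import bot
from h import *
for n in("wrist","scene"):
    c=bot.read_camera(n);im=c["img"]
    if n=="scene":
        hsv=cv2.cvtColor(im,cv2.COLOR_RGB2HSV);H,S,V=cv2.split(hsv)
        for k in blobs(((H<6)|(H>174))&(S>130)&(V>60),20): print(cv2.boundingRect(k))
        im=cv2.resize(im[120:320,130:490],None,fx=2,fy=2)
    cv2.imwrite(f"pics/{n}2.png",im[:,:,::-1])
o=bot.get_obs();print(o["eef_pos"],R.from_quat(o["tool_rot"][[1,2,3,0]]).as_matrix(),o["q"],o["contact_force"],o["t"])
```

```text
(613, 57, 18, 16)
(92, 373, 18, 17)
(288, 181, 49, 5)
[ 0.44413459 -0.00932337  0.19864671] [[ 1.24700201e-01  9.92194277e-01  6.14478597e-04]
 [ 9.92194384e-01 -1.24700420e-01  3.31922172e-04]
 [ 4.05957018e-04  5.68291451e-04 -9.99999756e-01]] [-0.64648913  0.17683957  0.59411334  2.17182477 -0.13466369  0.82664941
 -0.09322094] [-0.5558261  -0.62390518  0.20088619] 16.0
```

View pics/scene2.png

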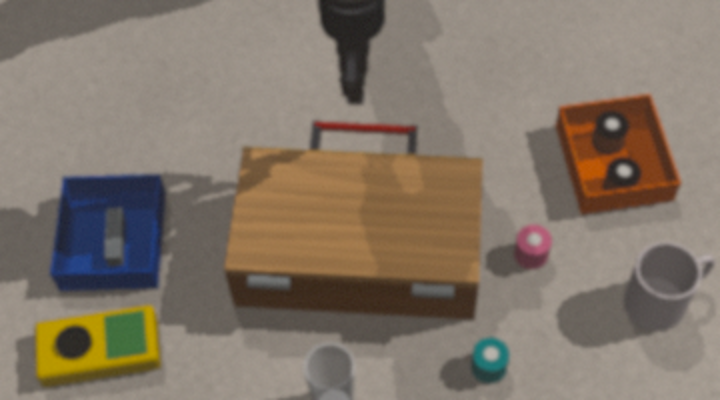

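View pics/wrist2.png

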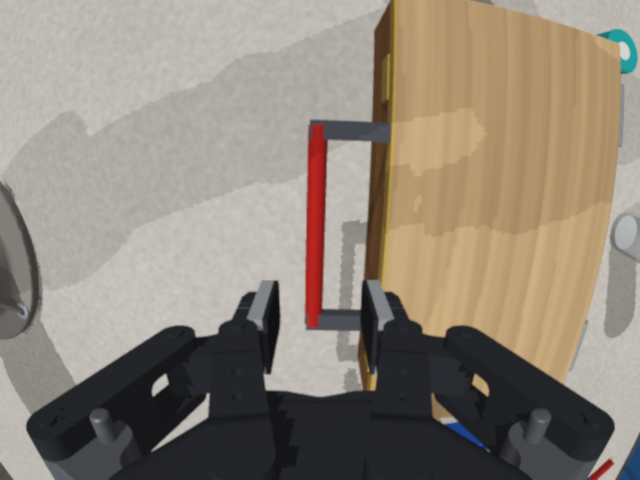

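The scene crop shows the core in the blue tray at crop position (114,235) and the coils in the orange one, with the lid shut. The wrist view shows the red bar at column ~315, between the open fingers at 264 and 378. Next is the descent onto the bar.

>>> jog_arm(deltas=[[-0.002, 0.009, -0.02, 0, 0, -0.028, 0.4], [0, 0, -0.03, 0, 0, 0, 0.4], [0, 0, -0.025, 0, 0, 0, 0.4], [0, 0, -0.015, 0, 0, 0, 0.4], [0, 0, -0.014, 0, 0, 0, 0.4], [0, 0, 0, 0, 0, 0, 0.4], [0, 0, 0, 0, 0, 0, 0.0], [0, 0, 0, 0, 0, 0, 0.0], [0, 0, 0, 0, 0, 0, 0.0], [0, 0, 0, 0, 0, 0, 0.0]], newtons=30)

```text
t: 17.0
eef_pos: [0.4424, -0.0003, 0.0949]
tool_rot: [0.0, 0.76, 0.65, 0.0]
contact_force: [-0.7, -1.6, 0.5]
gripper_width: 0.126
grasp_force: 29.3
```

Run:
```python
from station import bot
import numpy as np
o=bot.get_obs();print(o["eef_pos"],o["gripper_width"],o["grasp_force"],o["contact_force"],o["q"])
C=lambda t:np.array([(-225*np.cos(t)+7.5*np.sin(t))*.988,(225*np.cos(t)-7.5*np.sin(t))*.153,225*np.sin(t)+7.5*np.cos(t)])
for a in np.arange(0,1.2,.1): print(round(a,2),C(a).round(1)-C(0).round(1),(C(a+.1)-C(a)).round(1))
```

```text
[ 4.42367248e-01 -3.08139010e-04  9.49121972e-02] 0.1256778270962165 29.25857573747635 [-0.70131706 -1.55266439  0.47678933] [-0.55340925  0.37845517  0.49505628  2.25310248 -0.32847681  0.57553808
  0.03554688]
0.0 [0. 0. 0.] [ 1.9 -0.3 22.4]
0.1 [ 1.9 -0.3 22.4] [ 4.1 -0.6 22.1]
0.2 [ 5.9 -0.9 44.6] [ 6.2 -1.  21.6]
0.3 [12.1 -1.9 66.2] [ 8.3 -1.3 20.9]
0.4 [20.4 -3.1 87. ] [10.3 -1.6 19.9]
0.5 [ 30.8  -4.7 107. ] [12.2 -1.9 18.8]
0.6 [ 43.   -6.6 125.7] [14.  -2.2 17.5]
0.7 [ 57.   -8.8 143.2] [15.7 -2.4 15.9]
0.8 [ 72.7 -11.2 159.1] [17.2 -2.7 14.3]
0.9 [ 89.9 -13.9 173.4] [18.5 -2.9 12.5]
1.0 [108.4 -16.8 185.9] [19.6 -3.  10.5]
1.1 [128.1 -19.8 196.4] [20.6 -3.2  8.5]
```

>>> jog_arm(deltas=[[0.0005, 0, 0.0112, 0, 0, 0, 0], [0.0014, -0.0003, 0.0112, 0, 0, 0, 0], [0.0018, -0.0003, 0.0111, 0, 0, 0, 0], [0.0023, -0.0003, 0.011, 0, 0, 0, 0], [0.0029, -0.0005, 0.0109, 0, 0, 0, 0], [0.0033, -0.0005, 0.0107, 0, 0, 0, 0], [0.0039, -0.0006, 0.0106, 0, 0, 0, 0], [0.0044, -0.0007, 0.0103, 0, 0, 0, 0], [0.0049, -0.0008, 0.0101, 0, 0, 0, 0], [0.0054, -0.0008, 0.0098, 0, 0, 0, 0]])

```text
t: 18.0
eef_pos: [0.4713, -0.0047, 0.2015]
tool_rot: [-0.002, 0.759, 0.651, -0.001]
contact_force: [-5.8, 1.5, -0.2]
gripper_width: 0.124
grasp_force: 29.3
```

>>> jog_arm(deltas=[[0.0059, -0.0009, 0.0096, 0, 0, 0, 0], [0.0063, -0.001, 0.0092, 0, 0, 0, 0], [0.0068, -0.0011, 0.0089, 0, 0, 0, 0], [0.0072, -0.0011, 0.0086, 0, 0, 0, 0], [0.0076, -0.0012, 0.0082, 0, 0, 0, 0], [0.0081, -0.0012, 0.0077, 0, 0, 0, 0], [0.0084, -0.0013, 0.0074, 0, 0, 0, 0], [0.0088, -0.0014, 0.0069, 0, 0, 0, 0], [0, 0, 0, 0, 0, 0, 0], [0, 0, 0, 0, 0, 0, 0]])

```text
t: 19.0
eef_pos: [0.5295, -0.0136, 0.27]
tool_rot: [-0.003, 0.76, 0.65, -0.001]
contact_force: [-20.2, 3.0, 25.0]
gripper_width: 0.129
grasp_force: 31.5
```

Run:
```python
from station import bot
from h import *
c=bot.read_camera("scene");im=c["img"]
cv2.imwrite("pics/s3.png",cv2.resize(im[60:320,130:490],None,fx=2,fy=2)[:,:,::-1])
o=bot.get_obs();e=o["eef_pos"];print(e,o["contact_force"],o["gripper_width"],o["grasp_force"],o["q"])
v=e-[0,0,.003]-[.664,-.034,.085];x=v[0]*.988-v[1]*.153
print("r",np.hypot(x,v[2]),"theta",np.arctan2(v[2],-x)-np.arctan2(7.5,225))
```

```text
[ 0.52935828 -0.01363336  0.26988209] [-20.17151519   2.80149966  24.02904562] 0.12809287783823586 31.51322901248932 [-0.60876143  0.24879735  0.62203709  1.91062566 -0.17089732  1.04055479
 -0.06786303]
r 0.22719103896734175 theta 0.8949230444840837
```

View pics/s3.png

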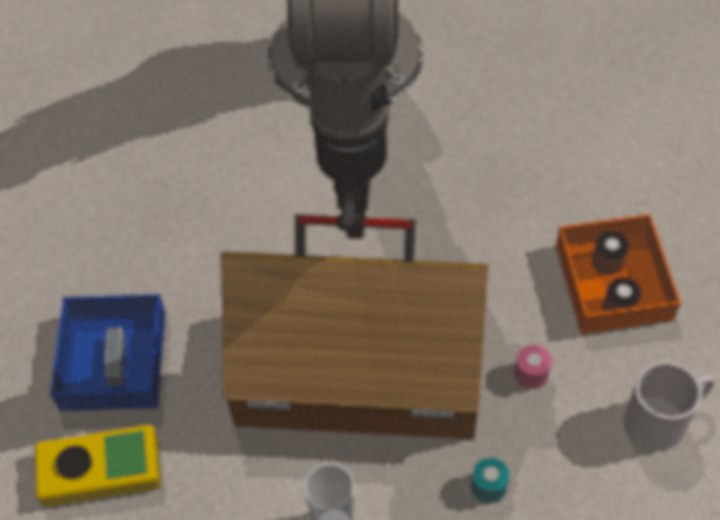

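The lid is up at about 0.9 rad, and all the parts and bystanders are in place. The force is about 30 N along the lid radius, so my arc is slightly tight. I'll relieve it outward.

>>> jog_arm(deltas=[[-0.001, 0, 0.0012, 0, 0, 0, 0], [-0.001, 0, 0.0012, 0, 0, 0, 0], [0, 0, 0, 0, 0, 0, 0]])

```text
t: 19.35
eef_pos: [0.5301, -0.0138, 0.2708]
tool_rot: [-0.0, 0.759, 0.651, 0.0]
contact_force: [-4.1, 2.4, 3.1]
gripper_width: 0.121
grasp_force: 30.1
```

>>> jog_arm(deltas=[[0.0054, -0.0009, 0.004, 0, 0, 0, 0], [0.0055, -0.0009, 0.0038, 0, 0, 0, 0], [0.0056, -0.0009, 0.0036, 0, 0, 0, 0], [0.0058, -0.0009, 0.0034, 0, 0, 0, 0], [0.0059, -0.0009, 0.0033, 0, 0, 0, 0], [0.006, -0.0009, 0.0031, 0, 0, 0, 0], [0.006, -0.0009, 0.003, 0, 0, 0, 0], [0.0061, -0.001, 0.0027, 0, 0, 0, 0], [0.0061, -0.001, 0.0025, 0, 0, 0, 0], [0, 0, 0, 0, 0, 0, 0]])

```text
t: 20.35
eef_pos: [0.5837, -0.022, 0.3003]
tool_rot: [0.0, 0.759, 0.651, 0.001]
contact_force: [-3.5, 4.7, 6.1]
gripper_width: 0.126
grasp_force: 31.3
```

```bash
cat > ang.py <<'E'
from station import bot
from h import *
import sys
c=bot.read_camera("scene");im=c["img"];o=bot.get_obs();e=o["eef_pos"]
H,S,V=cv2.split(cv2.cvtColor(im,cv2.COLOR_RGB2HSV))
v=e-[0,0,.003]-[.664,-.034,.085];x=v[0]*.988-v[1]*.153
print(e,o["contact_force"],o["gripper_width"],"r",np.hypot(x,v[2]),"theta",np.arctan2(v[2],-x)-np.arctan2(7.5,225))
# vision: red bar ends -> cast rays onto the vertical-plane arcs: compare with predicted rows
m=((H<6)|(H>174))&(S>130)&(V>60);m[:,:250]=0;m[:,400:]=0;m[250:]=0
ys,xs=np.nonzero(m);a,b=np.polyfit(xs,ys,1);print("red bbox",xs.min(),xs.max(),ys.min(),ys.max(),"bar row @316:",a*316+b)
for t in np.arange(.8,1.31,.05):
    xx=-.225*np.cos(t)+.0075*np.sin(t);zz=.225*np.sin(t)+.0075*np.cos(t)
    p=np.array([.664+.988*xx,-.034-.153*xx,.085+zz]);q=rot(c).T@(p-c["eye"]);u=c["K"]@(q/q[2])
    print(round(t,2),u[:2].round(1),round(a*u[0]+b,1))
cv2.imwrite(sys.argv[1],cv2.resize(im[60:320,130:490],None,fx=2,fy=2)[:,:,::-1])
E
python3 ang.py pics/s4.png
```

```text
[ 0.58330949 -0.02192415  0.30015457] [-2.63773697  3.12975231  7.1374591 ] 0.12635504125835778 r 0.2272953992867101 theta 1.1704168283264058
red bbox 276 334 180 185 bar row @316: 182.2943250137576
0.8 [307.5 168.8] 181.9
0.85 [307.1 169.8] 181.9
0.9 [306.6 171. ] 181.9
0.95 [306.2 172.5] 181.9
1.0 [305.8 174.3] 181.9
1.05 [305.3 176.4] 181.8
1.1 [304.9 178.7] 181.8
1.15 [304.4 181.2] 181.8
1.2 [303.9 184. ] 181.8
1.25 [303.5 187.1] 181.8
1.3 [303.  190.4] 181.7
```

The arm geometry gives 1.170 rad and the bar's image row about 1.16. I'll go a little further for margin, dwell, then come back to about 0.96.

>>> jog_arm(deltas=[[0.0042, -0.0006, 0.0016, 0, 0, 0, 0], [0.0042, -0.0006, 0.0016, 0, 0, 0, 0], [0, 0, 0, 0, 0, 0, 0], [0, 0, 0, 0, 0, 0, 0], [0, 0, 0, 0, 0, 0, 0]])

```text
t: 20.9
eef_pos: [0.591, -0.0231, 0.3028]
tool_rot: [-0.0, 0.759, 0.651, 0.0]
contact_force: [-1.9, 5.6, 4.4]
gripper_width: 0.125
grasp_force: 31.2
```

>>> jog_arm(deltas=[[-0.0042, 0.0006, -0.0016, 0, 0, 0, 0], [-0.0042, 0.0006, -0.0016, 0, 0, 0, 0], [-0.0061, 0.001, -0.0025, 0, 0, 0, 0], [-0.0061, 0.001, -0.0027, 0, 0, 0, 0], [-0.006, 0.0009, -0.003, 0, 0, 0, 0], [-0.006, 0.0009, -0.0031, 0, 0, 0, 0], [-0.0059, 0.0009, -0.0033, 0, 0, 0, 0], [-0.0058, 0.0009, -0.0034, 0, 0, 0, 0], [-0.0056, 0.0009, -0.0036, 0, 0, 0, 0], [0, 0, 0, 0, 0, 0, 0]])

```text
t: 21.9
eef_pos: [0.54, -0.0156, 0.2772]
tool_rot: [-0.0, 0.759, 0.651, -0.0]
contact_force: [0.8, 5.7, 0.3]
gripper_width: 0.125
grasp_force: 30.6
```

>>> jog_arm(deltas=[[0, 0, 0, 0, 0, 0, 0], [0, 0, 0, 0, 0, 0, 0], [0, 0, 0, 0, 0, 0, 0], [0, 0, 0, 0, 0, 0, 0], [0, 0, 0, 0, 0, 0, 0]])

```text
t: 22.4
eef_pos: [0.5406, -0.0157, 0.2776]
tool_rot: [-0.0, 0.759, 0.651, 0.0]
contact_force: [-0.4, 5.4, 0.3]
gripper_width: 0.127
grasp_force: 30.7
```

```bash
python3 ang.py pics/s5.png
```

```text
[ 0.54061489 -0.0156632   0.27759747] [0.45922729 5.43453271 0.86361407] 0.12854053896904466 r 0.22693565096658883 theta 0.9556628078476429
red bbox 278 335 170 175 bar row @316: 172.47950440782665
0.8 [307.5 168.8] 172.1
0.85 [307.1 169.8] 172.1
0.9 [306.6 171. ] 172.1
0.95 [306.2 172.5] 172.0
1.0 [305.8 174.3] 172.0
1.05 [305.3 176.4] 172.0
1.1 [304.9 178.7] 172.0
1.15 [304.4 181.2] 172.0
1.2 [303.9 184. ] 171.9
1.25 [303.5 187.1] 171.9
1.3 [303.  190.4] 171.9
```

View pics/s5.png

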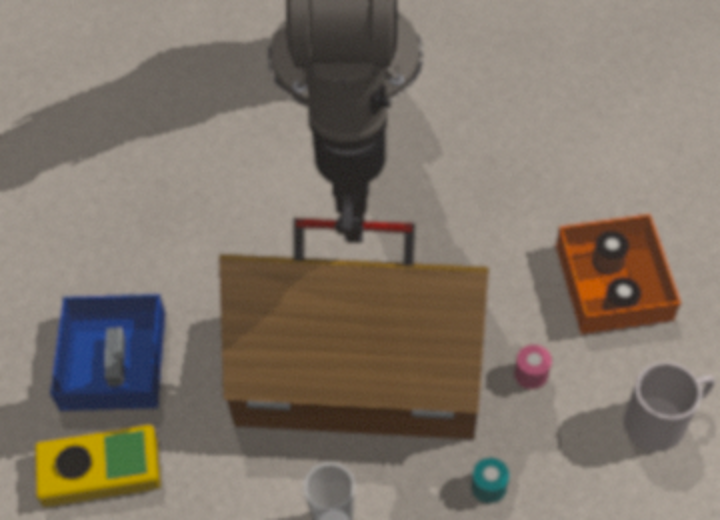

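The lid is held steady at about 0.95 rad; arm geometry (0.956) and the image (~0.94) agree. The bar is in the gripper at crop (352,228), and the coils and core are in their trays. Handing in.

```bash
python3 -c "
from station import bot
print(bot.hand_in())"
```

```text
the job is handed in; nothing more can be done
None
```

The job is handed in, with no verdict returned: both coils are in the orange tray, the core bar is in the blue tray, and the lid went to about 1.2 rad and is now held still by its handle at about 0.95 rad.

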